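# Set out the gift display on the souvenir counter

## Task

Set out the gift display: stand the brass pepper mill on the cork pad between the inlaid casket and the lantern, the hand bell on the pad in front of the lantern, and the small inlaid box on the pad in front of the casket with the copper cup upright on the middle of its lid (front means the side towards the robot). Centre each piece on its pad, standing upright and let go; set pieces down rather than dropping them, and leave the casket and the lantern where they stand.

Things in the scene. Friction and masses are not known exactly. Their poses are not given: they have to be found in the camera images.
- mill: turned brass pepper mill standing upright, 120 mm tall. Foot 48 mm across, straight round shaft 32 mm across from 35 to 96 mm above its underside (grip it near the top of that), then a narrowing dome with a small knob on top. About 0.3 kg. Origin at the centre of its underside, z up along its axis.
- bell: brass hand bell standing on its mouth, 112 mm tall: bell 60 mm across at the bottom and 48 mm high, above it an upright brown wooden handle 18 mm across from 60 to 98 mm above the table (grip it there). About 0.2 kg. Origin at the centre of its underside, z up.
- trinket_box: small closed inlaid wooden box with a flat lid (it does not open), 48 mm along its x, 66 mm along its y, 40 mm high; grip it across its 48 mm. About 0.14 kg. Origin at the centre of its underside, z up.
- cup: plain open copper cup without handle, 45 mm high, rim 48 mm across, a little narrower at the foot, wall 3 mm. About 0.12 kg. Origin at the centre of its underside, z up. Grip it from outside just below the rim.
- casket: large closed inlaid wooden casket, 100 mm along its x, 160 mm along its y, 70 mm high, 2 kg, a brass clasp on its front face (its -x side, roughly towards the robot). Stands to the left or right at the back of the display. Origin at the centre of its underside.
- lantern: brass and green-glass table lantern, round, 80 mm across and 148 mm tall, 1.6 kg. Stands at the back of the display on the other side from the casket. Origin at the centre of its underside.
- pad_a: flat round cork pad fixed to the counter, 70 mm across, 4 mm thick. The three pads look the same; one lies between the casket and the lantern, one in front of the casket and one in front of the lantern, and which name lies where differs each time. Origin at the centre of its underside, on the counter.
- pad_b: cork pad like pad_a, 70 mm across, 4 mm thick; origin at the centre of its underside.
- pad_c: cork pad like pad_a, 70 mm across, 4 mm thick; origin at the centre of its underside.

How it is judged (in metres and radians):
At the end, for the whole second after the job is handed in: Mill on the pad between casket and lantern, bell on the pad before the lantern, small box on the pad before the casket, each within 15 mm of the pad centre; cup on the box lid within 12 mm of its middle; all upright within 0.1 rad, released, at rest ((horizontal distance between mill and pad_a below 0.015 m or horizontal distance between mill and pad_b below 0.015 m or horizontal distance between mill and pad_c below 0.015 m) and height (world z) of mill between 0.001 and 0.008 m and (horizontal distance between bell and pad_a below 0.015 m or horizontal distance between bell and pad_b below 0.015 m or horizontal distance between bell and pad_c below 0.015 m) and height (world z) of bell between 0.001 and 0.008 m and (horizontal distance between trinket_box and pad_a below 0.015 m or horizontal distance between trinket_box and pad_b below 0.015 m or horizontal distance between trinket_box and pad_c below 0.015 m) and height (world z) of trinket_box between 0.001 and 0.008 m and horizontal distance between mill and casket below 0.34 m and horizontal distance between mill and lantern below 0.34 m and horizontal distance between bell and lantern below 0.17 m and horizontal distance between trinket_box and casket below 0.17 m and horizontal distance between cup and trinket_box below 0.012 m and z of cup in the frame of trinket_box between 0.036 and 0.045 m and angle between each of mill, bell, trinket_box, cup's own z axis and vertical below 0.1 rad and linear speed of each of mill, bell, trinket_box, cup below 0.02 m/s and angular speed of each of mill, bell, trinket_box, cup below 0.2 rad/s); the robot touches nothing.
It fails at once if the casket or the lantern is shifted by more than 15 mm (distance of any of casket, lantern from where it was at the start of the episode above 0.015 m).
It fails at once if a piece is dropped: it falls freely by more than about 30 mm, reaching 0.8 m/s out of the fingers ((linear speed of mill above 0.8 m/s and contact force between mill and the fingers below 0.05 N) or (linear speed of bell above 0.8 m/s and contact force between bell and the fingers below 0.05 N) or (linear speed of trinket_box above 0.8 m/s and contact force between trinket_box and the fingers below 0.05 N) or (linear speed of cup above 0.8 m/s and contact force between cup and the fingers below 0.05 N)).
It also fails if it takes over 106 s, if anything falls off the work surface, if the arm or the gripper's body presses on something with over 40 N, if the wrist force passes 120 N, or if a joint passes its speed limit or range.

## Robot

A 7-joint arm with a two-finger parallel gripper is mounted at the origin on the work surface. World frame = base frame: x ahead of the robot, y to its left, z up, the work surface at z = 0. Lengths are in mm, angles in rad, forces in N, time in s.
With the tool pointing down it reaches from about 400 to 875 mm from the base axis. Payload 4.4 kg.
Tool frame: the origin (TCP) lies at the very end of the fingers, on their centre line; the grasp point (between the pads) lies 19 mm behind it; z points along the fingers, y is the line along which they close (so a half turn about z gives the same grasp; the last joint's range is limited). The gripper opens to 85 mm and grips with 20 to 120 N. Pads are 22 mm wide; open, the fingers measure 114 mm over their backs; the gripper's body (76 mm by 85 mm) begins 54 mm behind the grasp point. The pads swing forward as they close: fully open they stand 13 mm farther back than shut.
Start: joints at [1.213, 0.628, 0.038, 1.517, -0.027, 0.996, -0.02], TCP at [187.017, -622.529, 231.313] pointing down, gripper open.
Joint ranges: [-3.06, 3.06], [-0.37, 2.12], [-1.25, 1.32], [0.18, 2.47], [-1.1, 4.24], [0.23, 1.98], [-2.94, 2.94]. Speed limits (rad/s): [2.57, 2.57, 3.14, 3.14, 3.14, 3.14, 3.14].

## Interface

Orientations are given as [roll, pitch, yaw] about the fixed x, y, z axes, in that order (R = Rz(yaw) Ry(pitch) Rx(roll)).
In Python, from cell import ctrl gives the robot as it stands.
- The arm moves only by the tool step_arm, never from a script. Its argument "series" is a list that holds one entry, the list of rows, each a list of 7 numbers: the turn, a rotation vector about the tool's x, y, z as a fraction of full scale, then the shift along the tool's x, y, z as a fraction of full scale, then the closure, from 0 (fully open) to 1 (shut). In form: [[[ax, ay, az, tx, ty, tz, gripper], ...]]. A call has 1 to 12 rows; each row shifts and turns the commanded pose from where the row before left it, along the tool's axes as they then stand; what a row does not reach is not made up. Full scale, the value 1, is 150 mm for a shift and 45 degrees for a turn. A row lasts 1/10 s, in which the tool goes at most 50 mm and 8.59 degrees, less where a joint would pass 70% of its speed; a pose out of reach is approached as far as the arm can. A call with a number of a shift or a turn outside -1 to 1 is refused whole. A call with a gripper value outside its range is refused whole. The fingers move at their own pace and stop on an object; the grip force is fixed at half the most. Time passes only in rows, so rows that do not move let the fingers close. It gives the time, the measured TCP pose, the force, the opening and the grip force at its end, in the units of the state.
- ctrl.read_state(): the state, without advancing time (a new reading comes with each control period).
- ctrl.get_image(name): name is "scene" or "side" or "wrist"; returns a dict with "img" (384x512x3 uint8, red, green, blue), "fx", "fy", "cx", "cy" (pixels), "R" (3x3) and "t" (3): a world point X has camera coordinates R X + t. Camera axes: x right, y down, z forward; pixel columns grow to the right and rows downward; lengths in mm; the calibration is good to about 2 mm. A picture is of the moment at which its call begins. There is no depth.
- ctrl.finish_job(): hands the job in; it is judged then, once.
Trained networks look in a picture, given as the dict that the camera call returned (one of the last four; its "shot" number tells which), for a name from the list of things; names that differ only in an ending like _2 or _b are one class to them, and where a whole thing is asked for, a point or a joint stands for the part that bears it (a point fixed in the world has none). Each returns a list of dicts, best first, with "score" (0 to 1); they miss things now and then, are a little off and sometimes report something else, mostly with a low value. They report only what shows in the picture. A call takes as long as a camera call.
- ctrl.recognise(picture, thing): "centre" ([column, row] in pixels, amid what is visible of it).
The state is a dict: "clock": time; "qpos": joint angles; "qd": joint speeds; "tau": joint torques, N m; "eef_pos": TCP position; "tool_rot": TCP orientation; "force": force on the tool from outside, world axes, zero at the start; "torque": the same for the moment, N m; "width": finger opening in mm; "gripper_force": force on a finger pad.
Only numpy, scipy, OpenCV 4.12 (cv2) and the standard library are available. Lean on these libraries where they do the work, as an engineer would, in place of code of your own. Each camera call takes 0.05 s, during which the arm holds its last target. There are 200 camera calls.

## Working session

There is one attempt and no reset: what is moved stays moved. The work goes in short steps, Python scripts to look and compute and a tool call to move; the robot and the scene stay as the last step left them, time stands still between calls to the robot, and variables do not carry over. Pictures are saved under pics/ and viewed, at most 14 in all, crops included, and the job is handed in when it is done.

Besides the shell and the picture viewer there is one more tool, called after "Request:" by a JSON object that holds its "method" and its "body". step_arm: Moves the arm, as the interface text tells. Shift numbers are shares of 150 mm and turn numbers shares of 45 degrees, none past 1 either way. Its arguments: {"type":"object","properties":{"series":{"type":"array","items":{"type":"array","items":{"type":"array","items":{"type":"number","minimum":-1,"maximum":1}}}}},"required":["series"]}

```bash
mkdir -p pics; cat > h.py <<'E'
import numpy as np, cv2
from cell import ctrl
def px2w(p,uv,z):
    R=np.array(p["R"]);t=np.array(p["t"])
    d=R.T@np.array([(uv[0]-p["cx"])/p["fx"],(uv[1]-p["cy"])/p["fy"],1]);c=-R.T@t
    return c+d*(z-c[2])/d[2]
def w2px(p,X):
    c=np.array(p["R"])@np.array(X,float)+np.array(p["t"])
    return np.array([p["fx"]*c[0]/c[2]+p["cx"],p["fy"]*c[1]/c[2]+p["cy"]])
def save(p,n,s=1):
    im=cv2.cvtColor(np.array(p["img"]),cv2.COLOR_RGB2BGR)
    cv2.imwrite("pics/"+n,cv2.resize(im,None,fx=s,fy=s,interpolation=cv2.INTER_CUBIC))
def tri(obs):
    A=[];b=[]
    for p,uv in obs:
        R=np.array(p["R"]);t=np.array(p["t"]);c=-R.T@t
        d=R.T@np.array([(uv[0]-p["cx"])/p["fx"],(uv[1]-p["cy"])/p["fy"],1]);d/=np.linalg.norm(d)
        P=np.eye(3)-np.outer(d,d);A.append(P);b.append(P@c)
    return np.linalg.lstsq(np.vstack(A),np.hstack(b),rcond=None)[0]
E
python3 - <<'E'
from h import *
s=ctrl.read_state();print(s["clock"],s["eef_pos"],s["tool_rot"],s["width"])
P={n:ctrl.get_image(n) for n in("scene","side")}
for n,p in P.items():
    save(p,n+"0.png",1.5)
    print(n,-np.array(p["R"]).T@p["t"],p["fx"])
H=dict(mill=60,bell=50,trinket_box=20,cup=22,casket=35,lantern=74,pad_a=4)
for k,z in H.items():
    o=[]
    for n,p in P.items():
        r=ctrl.recognise(p,k)
        for q in r[:4]:
            print(k,n,np.round(q["score"],2),np.round(q["centre"]),np.round(px2w(p,q["centre"],z)))
        if r:o.append((p,r[0]["centre"]))
    if len(o)==2: print("  tri",np.round(tri(o)))
E
```

```text
0.0 [ 186.82247891 -621.91477159  230.37576845] [-3.13968512e+00  3.79108788e-05  2.91785634e-01] 85.18260148810947
scene [839.81376416 413.6480977  784.19183521] 381.20650802676266
side [ 374.54232063 -626.34614647  547.98197984] 357.8597327389296
mill scene 0.82 [330. 202.] [453. 116.  60.]
mill side 0.83 [197. 171.] [437.  90.  60.]
  tri [441. 110.  45.]
bell scene 0.63 [394. 271.] [446. 312.  50.]
bell side 0.7 [183. 138.] [424. 278.  50.]
  tri [430. 310.  29.]
trinket_box scene 0.88 [274. 151.] [ 450. -103.   20.]
trinket_box scene 0.71 [201. 139.] [ 587. -247.   20.]
trinket_box side 0.93 [221. 244.] [ 448. -122.   20.]
  tri [ 447. -111.   10.]
cup scene 0.73 [229. 106.] [ 462. -311.   22.]
cup side 0.84 [253. 315.] [ 464. -297.   22.]
  tri [ 464. -303.   30.]
casket scene 0.69 [252. 325.] [743. 239.  35.]
casket side 0.89 [299. 139.] [746. 206.  35.]
  tri [749. 232.  21.]
lantern scene 0.85 [152. 152.] [ 725. -232.   74.]
lantern side 0.69 [378. 254.] [ 701. -275.   74.]
  tri [ 720. -255.   47.]
pad_a scene 0.85 [233. 220.] [644.   6.   4.]
pad_a scene 0.7 [300. 286.] [611. 222.   4.]
pad_a scene 0.66 [200. 138.] [ 583. -267.    4.]
pad_a side 0.68 [289. 199.] [636.  -8.   4.]
pad_a side 0.58 [251. 156.] [601. 207.   4.]
pad_a side 0.58 [316. 294.] [ 589. -277.    4.]
  tri [641.   2.  -5.]
```

View pics/scene0.png

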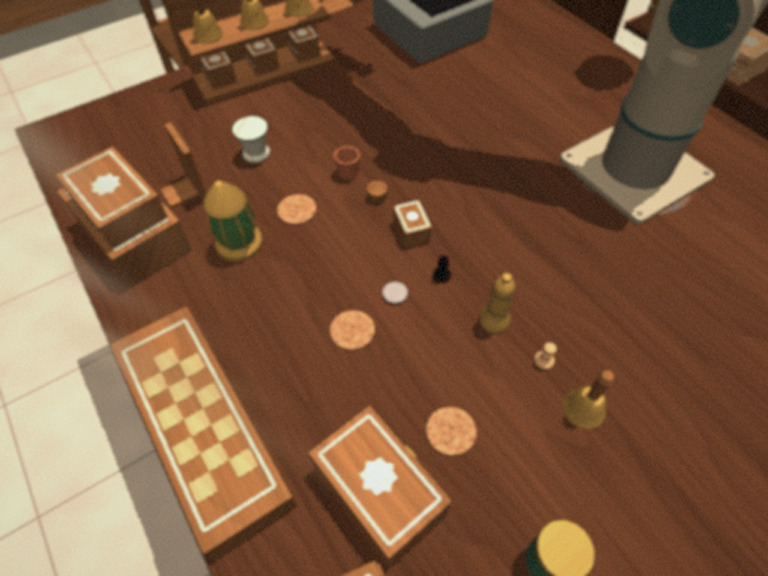

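View pics/side0.png

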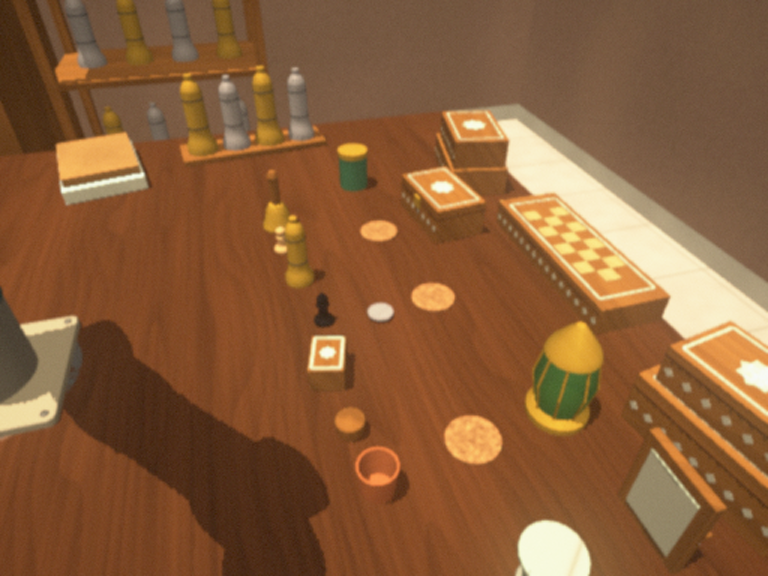

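The scene picture shows the casket at (380,480) and the lantern at (235,220), with pads at (297,208), (352,330) and (450,430). The box is at (412,222), the cup at (346,163), the mill at (497,303) and the bell at (588,403). All of this agrees with the detections.

```bash
cat > plan.py <<'E'
import numpy as np
from scipy.spatial.transform import Rotation as Ro
from h import ctrl
def plan(wps,g,step=48.):
    """wps: list of (x,y,z,yaw) ; prints rows from measured pose (tool vertical)"""
    s=ctrl.read_state();p=np.array(s["eef_pos"]);R=Ro.from_euler("xyz",s["tool_rot"])
    rows=[]
    for x,y,z,w in wps:
        T=Ro.from_euler("xyz",[np.pi,0,w]);q=np.array([x,y,z],float)
        n=max(1,int(np.ceil(max(np.linalg.norm(q-p)/step,np.degrees((R.inv()*T).magnitude())/8.4))))
        for i in range(n):
            k=n-i
            d=np.round(R.inv().apply((q-p)/k)/150,3); a=np.round((R.inv()*T).as_rotvec()/k/np.radians(45),3)
            rows.append(list(a)+list(d)+[g]); p=p+R.apply(d*150);R=R*Ro.from_rotvec(a*np.radians(45))
    print(len(rows),"["+",".join("["+",".join("%g"%(v+0) for v in r)+"]" for r in rows)+"]")
E
python3 -c "
from plan import *
plan([(430,-180,260,0)],0)"
```

```text
11 [[0,0,0.034,0.218,-0.215,-0.017,0],[0,0,0.034,0.212,-0.22,-0.017,0],[0,0,0.034,0.206,-0.226,-0.017,0],[0,0,0.034,0.2,-0.231,-0.018,0],[0,0,0.034,0.194,-0.237,-0.017,0],[0,0,0.034,0.188,-0.242,-0.018,0],[0,0,0.033,0.181,-0.246,-0.017,0],[0,0,0.034,0.175,-0.251,-0.018,0],[0,0,0.033,0.168,-0.256,-0.017,0],[0,0,0.034,0.162,-0.26,-0.018,0],[0,0,0.033,0.154,-0.264,-0.017,0]]
```

Request:
{"method": "step_arm", "body": {"series": [[[0, 0, 0.034, 0.218, -0.215, -0.017, 0], [0, 0, 0.034, 0.212, -0.22, -0.017, 0], [0, 0, 0.034, 0.206, -0.226, -0.017, 0], [0, 0, 0.034, 0.2, -0.231, -0.018, 0], [0, 0, 0.034, 0.194, -0.237, -0.017, 0], [0, 0, 0.034, 0.188, -0.242, -0.018, 0], [0, 0, 0.033, 0.181, -0.246, -0.017, 0], [0, 0, 0.034, 0.175, -0.251, -0.018, 0], [0, 0, 0.033, 0.168, -0.256, -0.017, 0], [0, 0, 0.034, 0.162, -0.26, -0.018, 0], [0, 0, 0.033, 0.154, -0.264, -0.017, 0], [0, 0, 0, 0, 0, 0, 0]]]}}

```text
clock: 2.0
eef_pos: [433.7, -173.3, 260.5]
tool_rot: [-3.139, -0.003, 0.011]
force: [-0.4, -1.2, -0.1]
width: 85.3
gripper_force: 0.0
```

```bash
python3 - <<'E'
from h import *
s=ctrl.read_state();print(s["clock"],s["eef_pos"],s["tool_rot"],s["qpos"])
p=ctrl.get_image("wrist");save(p,"w1.png",1.5);print(-np.array(p["R"]).T@p["t"],p["fx"],np.round(p["R"],2))
for k,z in dict(trinket_box=40,cup=45).items():
    for q in ctrl.recognise(p,k)[:3]: print(k,q["score"],np.round(q["centre"]),px2w(p,q["centre"],z),px2w(p,q["centre"],z/2))
E
```

```text
2.0 [ 433.71190885 -173.32644599  260.52461371] [-3.13881267 -0.00330944  0.01144798] [ 0.2902568   0.32943515  0.04319233  1.972467   -0.02381401  0.83793341
 -1.21231594]
[ 513.5415205  -172.57411837  403.4982414 ] 345.4908288533803 [[ 0.01 -1.   -0.  ]
 [-0.95 -0.01  0.31]
 [-0.31 -0.   -0.95]]
trinket_box 0.72 [196. 148.] [ 447.72474654 -111.93028748   40.        ] [ 444.10344847 -108.59360939   20.        ]
cup 0.72 [372. 137.] [ 462.14531786 -295.28675436   45.        ] [ 458.91959894 -302.98842201   22.5       ]
```

View pics/w1.png

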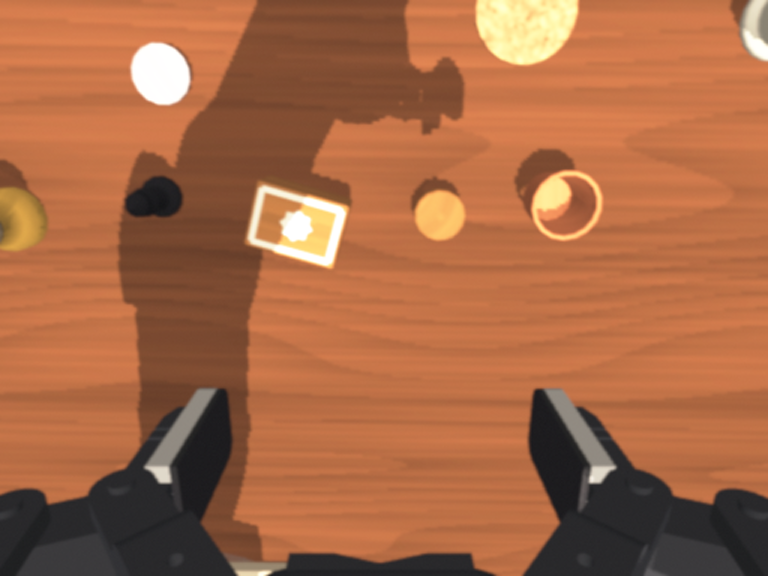

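The wrist view shows the box lid with corners at (260,184), (348,206), (332,268) and (248,245), and its centre star at (297,227). The cup rim is centred at (567,205).

```bash
python3 - <<'E'
from h import *
p=ctrl.get_image("wrist")
C=np.array([px2w(p,np.array(c)/1.5,40) for c in [(260,184),(348,206),(332,268),(248,245)]])
print(C.round(1),C.mean(0),px2w(p,np.array((297,227))/1.5,40))
for i in range(4):
    d=C[(i+1)%4]-C[i];print(np.linalg.norm(d),np.degrees(np.arctan2(d[1],d[0])))
print("cup",px2w(p,np.array((567,205))/1.5,45))
im=p["img"];g=cv2.cvtColor(np.array(im),cv2.COLOR_RGB2GRAY)
m=(g>200).astype(np.uint8);m[:, :150]=0;m[:,245:]=0;m[:110]=0;m[190:]=0
c=cv2.findContours(m,0,2)[0];c=max(c,key=cv2.contourArea);print(cv2.minAreaRect(c))
E
```

```text
[[ 469.8  -97.6   40. ]
 [ 454.8 -158.    40. ]
 [ 409.9 -145.7   40. ]
 [ 426.8  -86.    40. ]] [ 440.30755337 -121.83192588   40.        ] [ 439.87619909 -121.69693052   40.        ]
62.26409968171675 -103.96605192711795
46.58099428553281 164.6025891889017
61.98421480105558 74.14341762545047
44.529712765379 -15.059721919301465
cup [ 456.50239245 -309.13621821   45.        ]
((188.558837890625, 146.2647247314453), (60.876441955566406, 42.44373321533203), 14.03624439239502)
```

```bash
python3 - <<'E'
from h import *
from plan import plan
p=ctrl.get_image("wrist")
g=cv2.cvtColor(np.array(p["img"]),cv2.COLOR_RGB2GRAY)
m=(g>200).astype(np.uint8);m[:, :150]=0;m[:,245:]=0;m[:110]=0;m[190:]=0
c=max(cv2.findContours(m,0,2)[0],key=cv2.contourArea);r=cv2.minAreaRect(c);print(r)
C=np.array([px2w(p,x,40) for x in cv2.boxPoints(r)])
print("box",px2w(p,r[0],40))
for i in range(4):
    d=C[(i+1)%4]-C[i];print(np.linalg.norm(d),np.degrees(np.arctan2(d[1],d[0])))
s=ctrl.read_state();print(s["eef_pos"],s["tool_rot"],-np.array(p["R"]).T@p["t"])
for k,z in dict(trinket_box=40,cup=40,mill=100).items():
    for q in ctrl.recognise(p,k)[:2]: print(k,q["score"],np.round(q["centre"]),px2w(p,q["centre"],z))
E
```

```text
((187.67648315429688, 145.79412841796875), (60.876441955566406, 42.44373321533203), 14.03624439239502)
box [ 445.47183295 -111.86047695   40.        ]
45.51494992537188 -18.538870886897797
62.259481784133335 -104.04975031290563
46.01207851925925 164.40478549964882
64.58395047888506 75.40018808993422
[ 429.13373916 -181.39653066  259.93284609] [ 3.14105322e+00  4.44434733e-04 -2.11954366e-03] [ 509.67380903 -180.83564992  402.67564161]
trinket_box 0.74 [188. 145.] [ 446.31426902 -112.67312552   40.        ]
trinket_box 0.57 [366. 127.] [ 464.66815866 -298.27789506   40.        ]
cup 0.96 [368. 128.] [ 464.35973561 -300.07508513   40.        ]
mill 0.55 [  8. 146.] [456.2774088   34.71871989 100.        ]
```

```bash
python3 -c "
from plan import *
plan([(446,-112,120,1.3)],0)
"
```

```text
9 [[0,0,-0.184,0.012,-0.051,0.104,0],[0,0,-0.184,0.02,-0.049,0.104,0],[0,0,-0.184,0.026,-0.046,0.104,0],[0,0,-0.184,0.033,-0.041,0.103,0],[0,0,-0.184,0.038,-0.036,0.104,0],[0,0,-0.185,0.043,-0.031,0.103,0],[0,0,-0.184,0.047,-0.024,0.104,0],[0,0,-0.185,0.05,-0.017,0.103,0],[0,0,-0.184,0.053,-0.009,0.104,0]]
```

Request:
{"method": "step_arm", "body": {"series": [[[0, 0, -0.184, 0.012, -0.051, 0.104, 0], [0, 0, -0.184, 0.02, -0.049, 0.104, 0], [0, 0, -0.184, 0.026, -0.046, 0.104, 0], [0, 0, -0.184, 0.033, -0.041, 0.103, 0], [0, 0, -0.184, 0.038, -0.036, 0.104, 0], [0, 0, -0.185, 0.043, -0.031, 0.103, 0], [0, 0, -0.184, 0.047, -0.024, 0.104, 0], [0, 0, -0.185, 0.05, -0.017, 0.103, 0], [0, 0, -0.184, 0.053, -0.009, 0.104, 0], [0, 0, 0, 0, 0, 0, 0], [0, 0, 0, 0, 0, 0, 0], [0, 0, 0, 0, 0, 0, 0]]]}}

```text
clock: 3.6
eef_pos: [446.7, -111.6, 120.6]
tool_rot: [3.14, 0.0, 1.299]
force: [0.5, -0.3, -0.5]
width: 85.4
gripper_force: 0.0
```

```bash
python3 - <<'E'
from h import *
from plan import plan
p=ctrl.get_image("wrist");save(p,"w2.png",1.5)
for q in ctrl.recognise(p,"trinket_box")[:2]: print(q["score"],q["centre"],px2w(p,q["centre"],40))
s=ctrl.read_state();print(s["eef_pos"],s["tool_rot"])
E
```

```text
0.75 [249.9, 198.5] [ 446.80956018 -107.19640548   40.        ]
0.39 [326.2, 365.9] [ 467.65955779 -261.71300675   40.        ]
[ 446.80710808 -111.37760877  120.75146304] [3.14007936e+00 4.27298180e-04 1.30011944e+00]
```

View pics/w2.png

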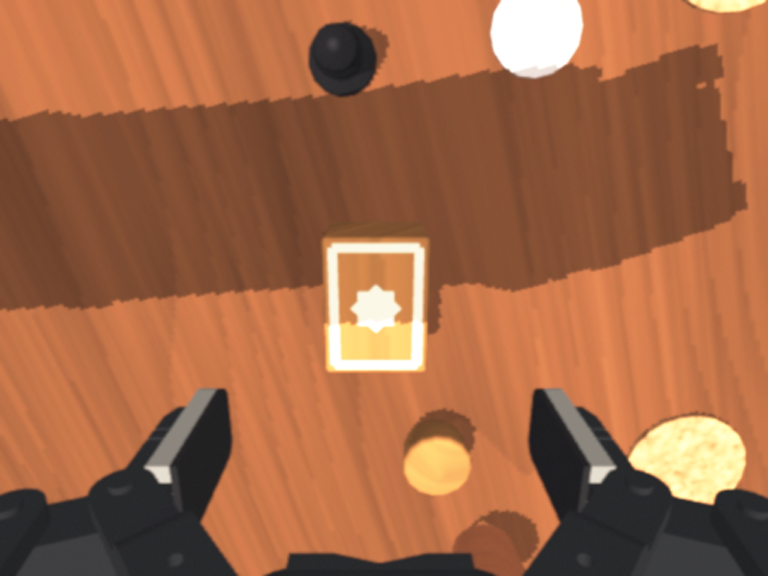

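The box is aligned and centred under the tool, with its star at (376,308), so I descend and grip.

Request:
{"method": "step_arm", "body": {"series": [[[0, 0, 0, 0, 0, 0.248, 0], [0, 0, 0, 0, 0, 0.248, 0], [0, 0, 0, 0, 0, 0.248, 0], [0, 0, 0, 0, 0, 0, 0], [0, 0, 0, 0, 0, 0, 0], [0, 0, 0, 0, 0, 0, 1], [0, 0, 0, 0, 0, 0, 1], [0, 0, 0, 0, 0, 0, 1], [0, 0, 0, 0, 0, 0, 1], [0, 0, 0, 0, 0, 0, 1], [0, 0, 0, 0, 0, 0, 1]]]}}

```text
clock: 4.8
eef_pos: [446.9, -112.5, 20.0]
tool_rot: [3.139, 0.005, 1.302]
force: [-1.2, 0.3, 9.9]
width: 46.8
gripper_force: 61.1
```

```bash
python3 - <<'E'
from h import *
s=ctrl.read_state();print(s["eef_pos"],s["force"],s["qd"],s["width"])
p=ctrl.get_image("wrist");save(p,"w3.png",1)
s=ctrl.read_state();print(s["eef_pos"],s["force"])
E
```

```text
[ 446.92493239 -112.46842634   19.95424375] [-1.2379527   0.33222685  9.93494888] [ 1.87593588e-03  6.13945370e-05 -3.79715661e-04  8.56263024e-04
 -6.89159926e-06 -8.79749953e-04 -1.06106861e-04] 46.84115566036534
[ 446.93031911 -112.49163111   19.95690389] [-1.01439902 -1.26115879  9.57649144]
```

View pics/w3.png

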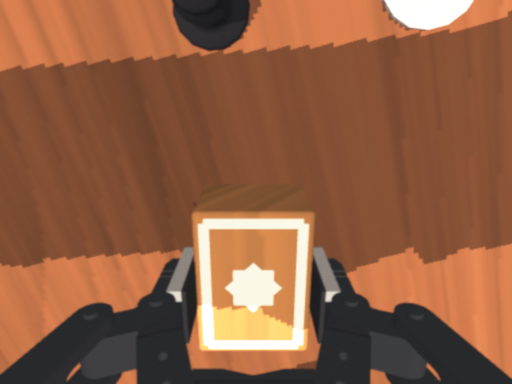

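Request:
{"method": "step_arm", "body": {"series": [[[0, 0, 0, 0, 0, -0.1, 1], [0, 0, 0, 0, 0, -0.2, 1], [0, 0, 0, 0, 0, -0.3, 1], [0, 0, 0, 0, 0, -0.3, 1], [0, 0, 0, 0, 0, 0, 1], [0, 0, 0, 0, 0, 0, 1]]]}}

```text
clock: 5.45
eef_pos: [446.9, -112.1, 154.8]
tool_rot: [3.139, 0.005, 1.302]
force: [0.6, -0.6, -2.8]
width: 46.6
gripper_force: 63.1
```

```bash
python3 - <<'E'
from plan import *
plan([(607,215,120,1.57)],1,45)
E
```

```text
9 [[0,0.001,-0.038,0.265,0.05,0.025,1],[0,0.001,-0.038,0.264,0.058,0.025,1],[0,0.001,-0.038,0.262,0.066,0.025,1],[0,0.001,-0.038,0.26,0.073,0.025,1],[0.001,0.001,-0.038,0.257,0.081,0.025,1],[0,0,-0.038,0.255,0.089,0.026,1],[0.001,0.001,-0.038,0.252,0.096,0.026,1],[0,0,-0.038,0.249,0.104,0.025,1],[0.001,0.001,-0.038,0.245,0.111,0.026,1]]
```

```bash
python3 - <<'E'
from plan import *
plan([(605,120,200,1.57)],1,45)
E
```

```text
7 [[0,0.001,-0.049,0.253,0.087,-0.044,1],[0,0.001,-0.049,0.249,0.096,-0.044,1],[0.001,0.001,-0.049,0.246,0.106,-0.044,1],[0,0.001,-0.049,0.241,0.115,-0.043,1],[0.001,0.001,-0.049,0.237,0.124,-0.043,1],[0,0.001,-0.048,0.232,0.133,-0.043,1],[0.001,0.001,-0.049,0.227,0.142,-0.044,1]]
```

Request:
{"method": "step_arm", "body": {"series": [[[0, 0.001, -0.049, 0.253, 0.087, -0.044, 1], [0, 0.001, -0.049, 0.249, 0.096, -0.044, 1], [0.001, 0.001, -0.049, 0.246, 0.106, -0.044, 1], [0, 0.001, -0.049, 0.241, 0.115, -0.043, 1], [0.001, 0.001, -0.049, 0.237, 0.124, -0.043, 1], [0, 0.001, -0.048, 0.232, 0.133, -0.043, 1], [0.001, 0.001, -0.049, 0.227, 0.142, -0.044, 1], [0, 0, 0, 0, 0, 0, 1], [0, 0, 0, 0, 0, 0, 1], [0, 0, 0, 0, 0, 0, 1]]]}}

```text
clock: 6.45
eef_pos: [603.1, 119.0, 196.7]
tool_rot: [-3.135, 0.001, 1.57]
force: [-0.5, -1.0, -1.7]
width: 46.4
gripper_force: 63.0
```

```bash
python3 - <<'E'
from h import *
p=ctrl.get_image("wrist");save(p,"w4.png",1.2)
for k,z in dict(pad_a=4,casket=70,bell=80,trinket_box=100).items():
    for q in ctrl.recognise(p,k)[:3]: print(k,q["score"],q["centre"],px2w(p,q["centre"],z))
s=ctrl.read_state();print(s["eef_pos"],s["tool_rot"])
E
```

```text
pad_a 0.63 [262.1, 54.4] [611.01165604 222.19329606   4.        ]
casket 0.94 [429.0, 68.5] [731.86471772 207.97468288  70.        ]
bell 0.46 [263.1, 54.4] [610.36878238 216.84924099  80.        ]
trinket_box 0.64 [255.6, 266.2] [605.55473782  61.65449367 100.        ]
[604.2733427  119.48697422 198.382898  ] [-3.13829353e+00 -7.52571216e-04  1.56978018e+00]
```

View pics/w4.png

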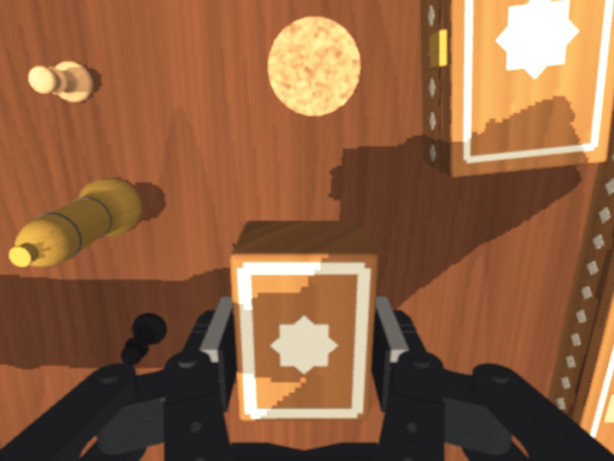

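```bash
python3 - <<'E'
from h import *
from plan import plan
p=ctrl.get_image("wrist")
s=ctrl.read_state();print(s["eef_pos"],s["tool_rot"])
print(px2w(p,np.array((304,345))/1.2,218))
r=ctrl.recognise(p,"pad_a")[0];print(px2w(p,r["centre"],4))
plan([(611,222,100,1.57),(611,222,35,1.57)],1,45)
E
```

```text
[604.40102522 119.70911226 198.51610625] [-3.13860151e+00 -9.99333004e-04  1.56994033e+00]
[605.54268049 118.84866115 218.        ]
[610.38441508 220.97037217   4.        ]
6 [[-0.001,0,0,0.17,0.011,0.165,1],[-0.001,-0.001,0,0.17,0.011,0.164,1],[-0.001,0,0,0.17,0.011,0.164,1],[-0.001,-0.001,0,0.17,0.011,0.165,1],[0,0,0,0,0,0.217,1],[0,0,0,0,0,0.216,1]]
```

Request:
{"method": "step_arm", "body": {"series": [[[-0.001, 0, 0, 0.17, 0.009, 0.165, 1], [-0.001, -0.001, 0, 0.17, 0.01, 0.164, 1], [-0.001, 0, 0, 0.17, 0.01, 0.164, 1], [-0.001, -0.001, 0, 0.17, 0.01, 0.165, 1], [0, 0, 0, 0, 0, 0.217, 1], [0, 0, 0, 0, 0, 0.216, 1], [0, 0, 0, 0, 0, 0, 1], [0, 0, 0, 0, 0, 0, 1], [0, 0, 0, 0, 0, 0, 1]]]}}

```text
clock: 7.7
eef_pos: [611.7, 223.2, 37.1]
tool_rot: [3.138, -0.001, 1.57]
force: [0.1, 0.2, -1.2]
width: 46.5
gripper_force: 62.9
```

Request:
{"method": "step_arm", "body": {"series": [[[0, 0, 0, -0.006, -0.006, 0.03, 1], [0, 0, 0, 0, 0, 0.025, 1], [0, 0, 0, 0, 0, 0.02, 1], [0, 0, 0, 0, 0, 0, 1], [0, 0, 0, 0, 0, 0, 1], [0, 0, 0, 0, 0, 0, 1]]]}}

```text
clock: 8.3
eef_pos: [609.7, 221.7, 24.1]
tool_rot: [3.141, 0.0, 1.571]
force: [-0.1, -0.5, 2.2]
width: 46.5
gripper_force: 63.4
```

Request:
{"method": "step_arm", "body": {"series": [[[0, 0, 0, 0, 0, 0, 0.3], [0, 0, 0, 0, 0, 0, 0.2], [0, 0, 0, 0, 0, 0, 0], [0, 0, 0, 0, 0, 0, 0], [0, 0, 0, 0, 0, 0, 0], [0, 0, 0, 0, 0, 0, 0], [0, 0, 0, 0, 0, -0.1, 0], [0, 0, 0, 0, 0, -0.3, 0], [0, 0, 0, 0, 0, -0.3, 0], [0, 0, 0, 0, 0, -0.3, 0], [0, 0, 0, 0, 0, 0, 0], [0, 0, 0, 0, 0, 0, 0]]]}}

```text
clock: 9.5
eef_pos: [610.1, 222.1, 176.2]
tool_rot: [3.138, -0.001, 1.571]
force: [-0.7, -0.6, -0.3]
width: 85.4
gripper_force: 0.0
```

```bash
python3 - <<'E'
from h import *
from plan import plan
p=ctrl.get_image("wrist");s=ctrl.read_state();print(s["eef_pos"],s["force"],s["width"])
for k,z in dict(trinket_box=44,pad=4).items():
    try:
        for q in ctrl.recognise(p,k if k!="pad" else "pad_a")[:2]: print(k,q["score"],q["centre"],px2w(p,q["centre"],z))
    except Exception as e: print(e)
save(p,"w5.png",1.2)
E
```

```text
[609.18915911 221.44291558 174.43116798] [-0.28498647 -0.02430798 -1.11931228] 85.79933873450047
trinket_box 0.77 [250.6, 177.4] [609.66300939 227.23230961  44.        ]
pad 0.92 [275.9, 353.6] [637.8051193   11.08049801   4.        ]
pad 0.6 [223.1, 172.3] [583.72851306 221.37843403   4.        ]
```

View pics/w5.png

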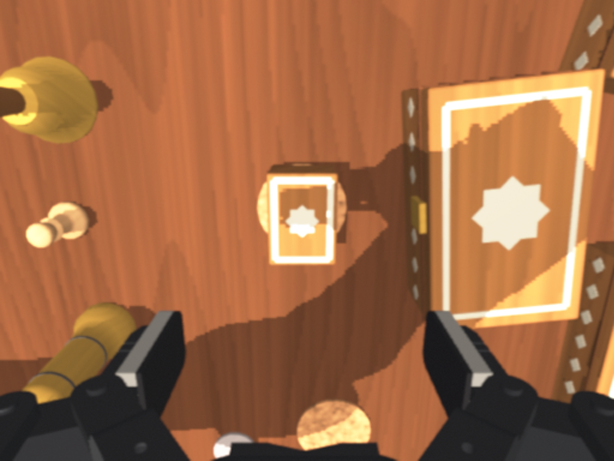

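The box is on its pad, with the lid star at (302,221) about centred on the pad. Bell next.

```bash
python3 - <<'E'
from plan import *
plan([(440,215,250,1.57)],0,45)
E
```

```text
5 [[0,0,0,-0.008,-0.225,-0.103,0],[-0.001,0,0,-0.008,-0.225,-0.103,0],[0,0.001,0,-0.008,-0.225,-0.103,0],[-0.001,0,0.001,-0.009,-0.224,-0.102,0],[0,0.001,0,-0.008,-0.225,-0.103,0]]
```

Request:
{"method": "step_arm", "body": {"series": [[[0, 0, 0, -0.008, -0.225, -0.103, 0], [-0.001, 0, 0, -0.008, -0.225, -0.103, 0], [0, 0.001, 0, -0.008, -0.225, -0.103, 0], [-0.001, 0, 0, -0.009, -0.224, -0.102, 0], [0, 0.001, 0, -0.008, -0.225, -0.103, 0], [0, 0, 0, 0, 0, 0, 0], [0, 0, 0, 0, 0, 0, 0], [0, 0, 0, 0, 0, 0, 0]]]}}

```text
clock: 10.45
eef_pos: [441.3, 215.2, 249.8]
tool_rot: [3.141, -0.001, 1.57]
force: [-0.6, -0.1, 0.2]
width: 85.4
gripper_force: 0.0
```

```bash
python3 - <<'E'
from h import *
from plan import plan
p=ctrl.get_image("wrist");s=ctrl.read_state();print(s["eef_pos"])
for k,z in dict(bell=50,mill=60).items():
    for q in ctrl.recognise(p,k)[:2]: print(k,q["score"],q["centre"],px2w(p,q["centre"],z))
save(p,"w6.png",1.2)
E
```

```text
[441.35684884 215.24026254 249.76964474]
bell 0.57 [240.5, 75.9] [430.73844682 300.59736279  50.        ]
mill 0.77 [253.4, 252.7] [442.92684009 121.39267492  60.        ]
```

View pics/w6.png

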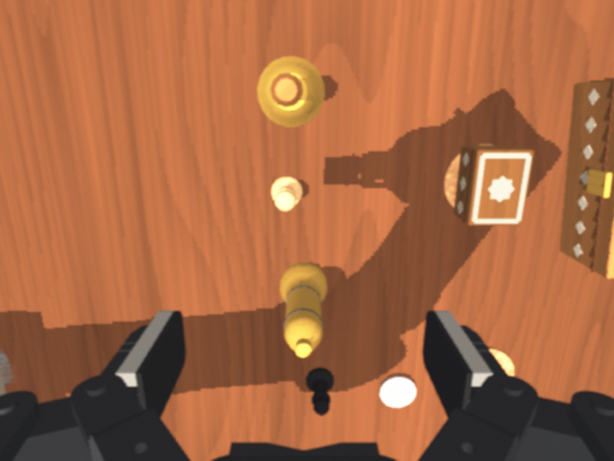

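The bell's mouth is centred at (291,91) and its handle top at (286,91). The mill's knob is at (304,348), with pawns in between.

```bash
python3 - <<'E'
from h import *
from plan import plan
p=ctrl.get_image("wrist")
f=lambda u,v,z:print(z,px2w(p,(u/1.2,v/1.2),z).round(1))
f(291,91,3);f(286,91,112);f(304,348,118);f(304,285,10)
plan([(430,303,150,1.57)],0,45)
E
```

```text
3 [431.  301.7   3. ]
112 [430.9 299.8 112. ]
118 [442.6 113.8 118. ]
10 [442.7 116.1  10. ]
3 [[0,-0.001,0,0.194,-0.025,0.222,0],[0,0,0,0.195,-0.025,0.222,0],[0.001,-0.001,0,0.194,-0.024,0.223,0]]
```

Request:
{"method": "step_arm", "body": {"series": [[[0, 0, 0, 0.19, -0.023, 0.17, 0], [0, 0, 0, 0.19, -0.023, 0.17, 0], [0, 0, 0, 0.19, -0.023, 0.17, 0], [0, 0, 0, 0, 0, 0.17, 0], [0, 0, 0, 0, 0, 0, 0], [0, 0, 0, 0, 0, 0, 0], [0, 0, 0, 0, 0, 0, 0]]]}}

```text
clock: 11.35
eef_pos: [431.4, 301.1, 149.8]
tool_rot: [3.138, -0.002, 1.57]
force: [-0.1, -0.0, 0.2]
width: 85.3
gripper_force: 0.0
```

```bash
python3 - <<'E'
from h import *
p=ctrl.get_image("wrist");save(p,"w7.png",1.2);s=ctrl.read_state();print(s["eef_pos"])
E
```

```text
[431.50956406 301.08184759 149.98671987]
```

View pics/w7.png

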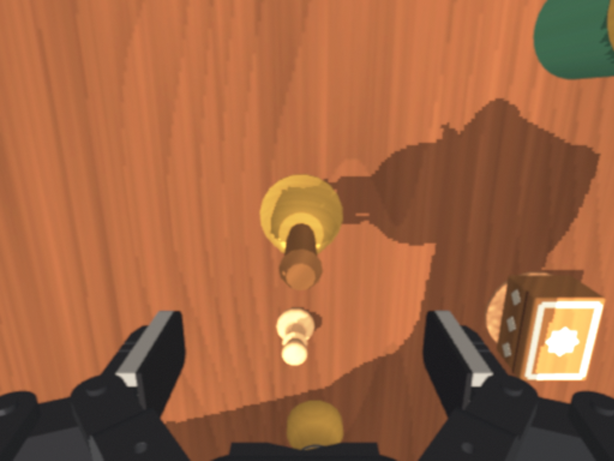

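The handle is centred between the fingers, with its top at (301,276), so I descend and grip.

Request:
{"method": "step_arm", "body": {"series": [[[0, 0, 0, 0, 0, 0.2, 0], [0, 0, 0, 0, 0, 0.2, 0], [0, 0, 0, 0, 0, 0.18, 0], [0, 0, 0, 0, 0, 0, 0], [0, 0, 0, 0, 0, 0, 0], [0, 0, 0, 0, 0, 0, 0.6], [0, 0, 0, 0, 0, 0, 0.8], [0, 0, 0, 0, 0, 0, 1], [0, 0, 0, 0, 0, 0, 1], [0, 0, 0, 0, 0, 0, 1], [0, 0, 0, 0, 0, 0, 1], [0, 0, 0, 0, 0, 0, 1]]]}}

```text
clock: 12.6
eef_pos: [430.7, 301.4, 62.1]
tool_rot: [3.139, -0.001, 1.571]
force: [-1.1, -0.8, 5.8]
width: 16.2
gripper_force: 57.2
```

```bash
python3 - <<'E'
from plan import *
plan([(431,301,107,1.57),(431,301,240,1.57)],1,45)
s=ctrl.read_state()
import plan as P
class F: 
    @staticmethod
    def read_state(): return dict(eef_pos=[431,301,240],tool_rot=s["tool_rot"])
P.ctrl=F
P.plan([(587,-360,250,1.57)],1,46)
E
```

```text
4 [[0.003,-0.002,0.001,-0.002,0.003,-0.299,1],[0,0,0,0,0,-0.296,1],[0,0,0,0,0,-0.295,1],[0,0,0,-0.001,0,-0.296,1]]
15 [[0,0,0,-0.294,0.069,-0.005,1],[0,0,0,-0.294,0.069,-0.005,1],[0,0,0,-0.294,0.069,-0.005,1],[0,0,0,-0.294,0.069,-0.005,1],[0,0,0,-0.294,0.069,-0.005,1],[0,0,0,-0.294,0.069,-0.005,1],[0,0,0,-0.294,0.069,-0.005,1],[0,0,0,-0.294,0.069,-0.004,1],[0,0,0,-0.294,0.07,-0.005,1],[0,0,0,-0.293,0.069,-0.004,1],[0.001,0,0,-0.294,0.07,-0.005,1],[0,0,0,-0.293,0.069,-0.004,1],[0.001,-0.001,0,-0.294,0.07,-0.005,1],[0,0,0.001,-0.293,0.069,-0.004,1],[0.001,-0.001,0,-0.294,0.07,-0.004,1]]
```

Request:
{"method": "step_arm", "body": {"series": [[[0, 0, 0, 0, 0, -0.15, 1], [0, 0, 0, 0, 0, -0.29, 1], [0, 0, 0, 0, 0, -0.3, 1], [0, 0, 0, 0, 0, -0.3, 1], [0, 0, 0, 0, 0, -0.15, 1], [0, 0, 0, -0.15, 0.035, 0, 1], [0, 0, 0, -0.294, 0.069, 0, 1], [0, 0, 0, -0.294, 0.069, 0, 1], [0, 0, 0, -0.294, 0.069, 0, 1], [0, 0, 0, -0.294, 0.069, 0, 1], [0, 0, 0, -0.294, 0.069, 0, 1], [0, 0, 0, -0.294, 0.069, 0, 1]]]}}

```text
clock: 13.8
eef_pos: [497.4, 12.0, 239.6]
tool_rot: [3.14, -0.001, 1.571]
force: [0.5, 1.4, -2.1]
width: 16.3
gripper_force: 57.8
```

Request:
{"method": "step_arm", "body": {"series": [[[0, 0, 0, -0.294, 0.069, 0, 1], [0, 0, 0, -0.294, 0.069, 0, 1], [0, 0, 0, -0.294, 0.069, 0, 1], [0, 0, 0, -0.294, 0.069, 0, 1], [0, 0, 0, -0.294, 0.069, 0, 1], [0, 0, 0, -0.294, 0.069, 0, 1], [0, 0, 0, -0.294, 0.069, 0, 1], [0, 0, 0, -0.294, 0.069, 0, 1], [0, 0, 0, 0, 0, 0, 1], [0, 0, 0, 0, 0, 0, 1], [0, 0, 0, 0, 0, 0, 1]]]}}

```text
clock: 14.9
eef_pos: [580.4, -336.9, 239.0]
tool_rot: [3.141, -0.003, 1.573]
force: [0.1, 0.7, -1.9]
width: 16.6
gripper_force: 58.0
```

```bash
python3 - <<'E'
from h import *
p=ctrl.get_image("wrist");save(p,"w8.png",1.2);s=ctrl.read_state();print(s["eef_pos"],s["tool_rot"])
for k,z in dict(pad_a=4,lantern=74,cup=45).items():
    for q in ctrl.recognise(p,k)[:2]: print(k,q["score"],np.round(q["centre"]),px2w(p,q["centre"],z))
E
```

```text
[ 580.64882129 -336.69708294  239.39826723] [ 3.14030208e+00 -2.84934510e-03  1.57352244e+00]
pad_a 0.85 [266.  95.] [ 595.28238466 -269.14091851    4.        ]
pad_a 0.74 [132. 128.] [ 450.74617935 -303.56292944    4.        ]
lantern 0.73 [405.  82.] [ 709.9866061  -256.52167987   74.        ]
cup 0.91 [134. 129.] [ 466.55766628 -300.22719074   45.        ]
```

View pics/w8.png

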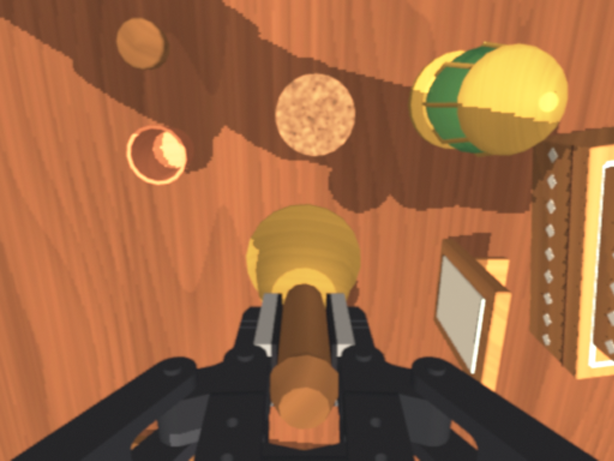

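```bash
python3 - <<'E'
from h import *
p=ctrl.get_image("wrist");s=ctrl.read_state();print(s["eef_pos"])
hsv=cv2.cvtColor(p["img"],cv2.COLOR_RGB2LAB)
print(px2w(p,(262.5,95.4),4),px2w(p,(304/1.2,257/1.2),178),px2w(p,(157/1.2,154/1.2),45))
r=ctrl.recognise(p,"pad_a")[0];print(r["centre"],px2w(p,r["centre"],4))
for n in("scene","side"):
    q=ctrl.get_image(n)
    for x in ([590,-269,4],[610.5,222,4],[640,2,4]): print(n,w2px(q,x)*1.5)
E
```

```text
[ 580.78429231 -337.71085145  239.98709301]
[ 592.04460156 -270.67242523    4.        ] [ 582.16361747 -337.39918304  178.        ] [ 463.91058608 -300.35298686   45.        ]
[262.7, 94.5] [ 592.24470606 -269.75950551    4.        ]
scene [296.21172807 207.2820743 ]
scene [450.27439804 429.78826132]
scene [350.62728283 327.38880442]
side [472.03428736 435.50055227]
side [378.66730685 228.59394039]
side [433.15454472 294.91170623]
```

```bash
python3 - <<'E'
from plan import *
plan([(590.5,-270.5,180,1.571),(590.5,-270.5,75,1.571)],1,40)
E
```

```text
6 [[0.001,0,0,0.151,0.022,0.133,1],[0.001,-0.001,0,0.151,0.022,0.133,1],[0.001,0,0.001,0.15,0.022,0.134,1],[0,0,0,0,0,0.233,1],[0,0,0,0,0,0.233,1],[0,0,0,0,0,0.234,1]]
```

Request:
{"method": "step_arm", "body": {"series": [[[0.001, 0, 0, 0.151, 0.022, 0.133, 1], [0.001, -0.001, 0, 0.151, 0.022, 0.133, 1], [0.001, 0, 0.001, 0.15, 0.022, 0.134, 1], [0, 0, 0, 0, 0, 0.23, 1], [0, 0, 0, 0, 0, 0.23, 1], [0, 0, 0, 0, 0, 0.15, 1], [0, 0, 0, 0, 0, 0.08, 1], [0, 0, 0, 0, 0, 0, 1], [0, 0, 0, 0, 0, 0, 1], [0, 0, 0, 0, 0, 0, 1]]]}}

```text
clock: 16.3
eef_pos: [591.8, -271.2, 78.0]
tool_rot: [3.139, 0.0, 1.57]
force: [0.3, -0.3, -2.3]
width: 16.5
gripper_force: 58.0
```

Contact is expected at z≈66, so 12 mm more.

Request:
{"method": "step_arm", "body": {"series": [[[0, 0, 0, 0.003, -0.006, 0.03, 1], [0, 0, 0, 0, 0, 0.025, 1], [0, 0, 0, 0, 0, 0.023, 1], [0, 0, 0, 0, 0, 0, 1], [0, 0, 0, 0, 0, 0, 1], [0, 0, 0, 0, 0, 0, 1]]]}}

```text
clock: 16.9
eef_pos: [589.6, -270.6, 66.2]
tool_rot: [-3.141, 0.0, 1.57]
force: [-4.0, 0.9, 8.7]
width: 16.3
gripper_force: 58.8
```

Request:
{"method": "step_arm", "body": {"series": [[[0, 0, 0, 0, 0, 0, 0.7], [0, 0, 0, 0, 0, 0, 0.6], [0, 0, 0, 0, 0, 0, 0.4], [0, 0, 0, 0, 0, 0, 0.2], [0, 0, 0, 0, 0, 0, 0], [0, 0, 0, 0, 0, 0, 0], [0, 0, 0, 0, 0, -0.1, 0], [0, 0, 0, 0, 0, -0.3, 0], [0, 0, 0, 0, 0, -0.3, 0], [0, 0, 0, 0, 0, -0.2, 0], [0, 0, 0, 0, 0, 0, 0], [0, 0, 0, 0, 0, 0, 0]]]}}

```text
clock: 18.1
eef_pos: [590.0, -270.7, 201.2]
tool_rot: [3.14, 0.001, 1.57]
force: [-1.1, -0.2, -0.7]
width: 85.6
gripper_force: 0.0
```

```bash
python3 - <<'E'
from h import *
from plan import *
p=ctrl.get_image("wrist");save(p,"w9.png",1);s=ctrl.read_state();print(s["eef_pos"])
for k,z in dict(bell=50,cup=45).items():
    for q in ctrl.recognise(p,k)[:2]: print(k,q["score"],np.round(q["centre"]),px2w(p,q["centre"],z))
plan([(464,-370,170,1.57)],0,45)
E
```

```text
[ 589.1654068  -270.53053503  199.80272498]
bell 0.92 [250. 173.] [ 588.35404876 -267.27419529   50.        ]
cup 0.6 [117. 199.] [ 467.18555126 -292.48035932   45.        ]
4 [[-0.001,0,0,-0.166,-0.208,0.048,0],[-0.001,-0.001,0,-0.166,-0.207,0.048,0],[-0.001,0,0,-0.167,-0.208,0.047,0],[0,-0.001,0,-0.166,-0.208,0.048,0]]
```

View pics/w9.png

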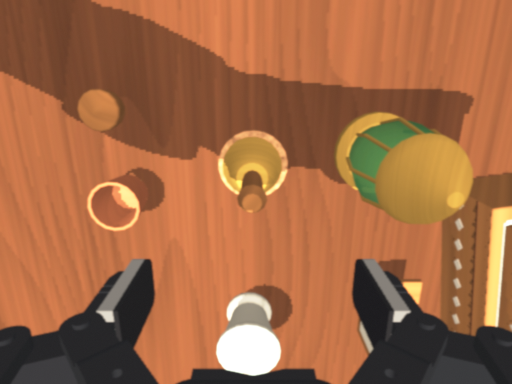

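The bell stands centred on its pad at (253,165). Cup next, with its rim at (113,205).

```bash
python3 - <<'E'
from h import *
from plan import *
p=ctrl.get_image("wrist");print(px2w(p,(113.5,205),45),px2w(p,(113.5,205),43))
plan([(464,-300,110,1.57)],0,42)
E
```

```text
[ 462.15067094 -297.07602014   45.        ] [ 461.28674861 -297.79218743   43.        ]
4 [[-0.001,0,0,-0.05,-0.207,0.148,0],[-0.001,-0.001,0,-0.05,-0.208,0.147,0],[-0.001,0,0,-0.05,-0.208,0.148,0],[-0.001,-0.001,0,-0.049,-0.208,0.147,0]]
```

Request:
{"method": "step_arm", "body": {"series": [[[-0.001, 0, 0, -0.05, -0.207, 0.148, 0], [-0.001, -0.001, 0, -0.05, -0.208, 0.147, 0], [-0.001, 0, 0, -0.05, -0.208, 0.148, 0], [-0.001, -0.001, 0, -0.049, -0.208, 0.147, 0], [0, 0, 0, 0, 0, 0, 0], [0, 0, 0, 0, 0, 0, 0], [0, 0, 0, 0, 0, 0, 0]]]}}

```text
clock: 19.0
eef_pos: [466.6, -299.8, 111.2]
tool_rot: [3.137, 0.001, 1.571]
force: [0.3, 0.2, 0.7]
width: 85.6
gripper_force: 0.0
```

```bash
python3 - <<'E'
from h import *
p=ctrl.get_image("wrist");save(p,"w10.png",1);s=ctrl.read_state();print(s["eef_pos"])
for q in ctrl.recognise(p,"cup")[:2]: print(q["score"],np.round(q["centre"]),px2w(p,q["centre"],45),px2w(p,q["centre"],30))
print("tcp-centre px at z45",w2px(p,[*s["eef_pos"][:2],45]))
E
```

```text
[ 466.82842641 -299.78212137  111.39038812]
0.59 [246. 210.] [ 463.4162305  -298.71478743   45.        ] [ 463.16229803 -304.35492718   30.        ]
tcp-centre px at z45 [251.29073369 211.5461097 ]
```

View pics/w10.png

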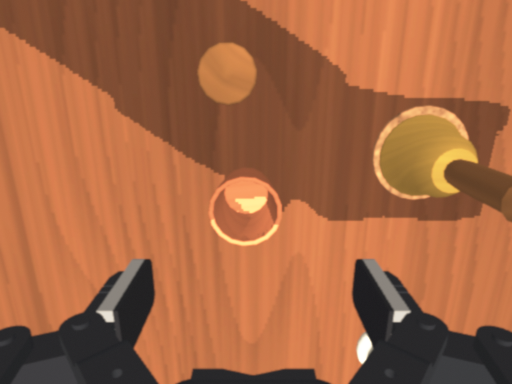

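The rim is at (246,211), 3 mm off the tool centre, so I descend and grip.

Request:
{"method": "step_arm", "body": {"series": [[[0, 0, 0, 0, -0.02, 0.2, 0], [0, 0, 0, 0, 0, 0.22, 0], [0, 0, 0, 0, 0, 0.16, 0], [0, 0, 0, 0, 0, 0.07, 0], [0, 0, 0, 0, 0, 0, 0], [0, 0, 0, 0, 0, 0, 0], [0, 0, 0, 0, 0, 0, 0.3], [0, 0, 0, 0, 0, 0, 0.5], [0, 0, 0, 0, 0, 0, 1], [0, 0, 0, 0, 0, 0, 1], [0, 0, 0, 0, 0, 0, 1], [0, 0, 0, 0, 0, 0, 1]]]}}

```text
clock: 20.3
eef_pos: [462.7, -300.8, 14.8]
tool_rot: [3.138, 0.002, 1.57]
force: [-1.4, 0.7, 8.5]
width: 45.5
gripper_force: 59.8
```

Request:
{"method": "step_arm", "body": {"series": [[[0, 0, 0, 0, 0, -0.1, 1], [0, 0, 0, 0, 0, -0.25, 1], [0, 0, 0, 0, 0, -0.3, 1], [0, 0, 0, 0, 0, -0.3, 1], [0, 0, 0, 0, 0, -0.3, 1], [0, 0, 0, 0, 0, -0.2, 1], [0, 0, 0, 0, 0, 0, 1], [0, 0, 0, 0, 0, 0, 1]]]}}

```text
clock: 21.1
eef_pos: [461.3, -300.3, 231.3]
tool_rot: [3.139, 0.002, 1.57]
force: [-1.1, -0.4, -2.1]
width: 45.1
gripper_force: 61.6
```

```bash
python3 - <<'E'
from plan import *
plan([(610,130,200,1.57)],1,46)
E
```

```text
10 [[0,0,0,0.287,0.099,0.021,1],[0,0,0,0.287,0.099,0.021,1],[0,0,0,0.287,0.099,0.021,1],[0.001,0,0,0.287,0.099,0.02,1],[0,0,0,0.287,0.099,0.02,1],[0.001,0.001,0,0.287,0.099,0.021,1],[0,0,0,0.287,0.099,0.021,1],[0.001,0.001,0,0.287,0.098,0.02,1],[0,0,0,0.287,0.099,0.021,1],[0.001,0.001,0,0.287,0.098,0.021,1]]
```

Request:
{"method": "step_arm", "body": {"series": [[[0, 0, 0, 0.2, 0.07, 0.02, 1], [0, 0, 0, 0.287, 0.099, 0.021, 1], [0, 0, 0, 0.287, 0.099, 0.021, 1], [0.001, 0, 0, 0.287, 0.099, 0.02, 1], [0, 0, 0, 0.287, 0.099, 0.02, 1], [0.001, 0.001, 0, 0.287, 0.099, 0.021, 1], [0, 0, 0, 0.287, 0.099, 0.021, 1], [0.001, 0.001, 0, 0.287, 0.098, 0.02, 1], [0, 0, 0, 0.287, 0.099, 0.021, 1], [0.001, 0.001, 0, 0.287, 0.098, 0.021, 1], [0, 0, 0, 0, 0, 0, 1], [0, 0, 0, 0, 0, 0, 1]]]}}

```text
clock: 22.3
eef_pos: [604.3, 118.5, 197.7]
tool_rot: [-3.137, -0.001, 1.574]
force: [-0.2, -1.6, -2.0]
width: 45.7
gripper_force: 61.7
```

```bash
python3 - <<'E'
from h import *
ctrl.get_image("wrist");p=ctrl.get_image("wrist");save(p,"w11.png",1);s=ctrl.read_state();print(s["eef_pos"],s["width"])
for k,z in dict(trinket_box=44,cup=200+30).items():
    for q in ctrl.recognise(p,k)[:2]: print(k,q["score"],np.round(q["centre"]),px2w(p,q["centre"],z))
g=cv2.cvtColor(np.array(p["img"]),cv2.COLOR_RGB2GRAY)
print("pred TCP px at z45 above",w2px(p,[*s["eef_pos"][:2],s["eef_pos"][2]+30]))
for u,v in [w2px(p,[610.5,221.5,44])]: print("box pred",u,v)
E
```

```text
[604.81680859 115.48117443 198.40472044] 45.23203946547238
trinket_box 0.81 [260.  47.] [610.50767326 222.60429449  44.        ]
pred TCP px at z45 above [250.68604667 304.47873389]
box pred 260.2796815111051 48.40655765617083
```

View pics/w11.png

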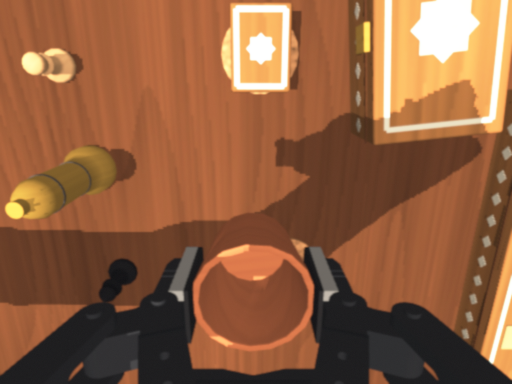

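The box star is at (261,48) and the rim of the held cup is centred at (254,296).

```bash
python3 - <<'E'
from h import *
from plan import plan
p=ctrl.get_image("wrist");s=ctrl.read_state();e=np.array(s["eef_pos"]);print(e)
c=px2w(p,(254,297),e[2]+30);b=px2w(p,(260.7,48),44);print("cup off",c-e,"lid",b)
t=b-(c-e);print(t)
plan([(t[0],t[1],140,1.571),(t[0],t[1],70,1.571)],1,40)
E
```

```text
[605.59988738 115.26219561 199.6335846 ]
cup off [ 1.28604154  2.04526896 30.        ] lid [612.41999772 220.51769617  44.        ]
[611.13395618 218.47242721  14.        ]
5 [[-0.001,0,-0.001,0.229,0.012,0.133,1],[0,0,-0.002,0.23,0.012,0.132,1],[-0.001,0,-0.001,0.229,0.012,0.133,1],[0,0,0,0,0,0.233,1],[0,0,0,0,0,0.233,1]]
```

Request:
{"method": "step_arm", "body": {"series": [[[-0.001, 0, -0.001, 0.231, 0.01, 0.133, 1], [0, 0, -0.002, 0.232, 0.01, 0.132, 1], [-0.001, 0, -0.001, 0.231, 0.009, 0.133, 1], [0, 0, 0, 0, 0, 0.22, 1], [0, 0, 0, 0, 0, 0.15, 1], [0, 0, 0, 0, 0, 0.09, 1], [0, 0, 0, 0, 0, 0, 1], [0, 0, 0, 0, 0, 0, 1], [0, 0, 0, 0, 0, 0, 1], [0, 0, 0, 0, 0, 0, 1]]]}}

```text
clock: 23.55
eef_pos: [611.2, 221.7, 73.0]
tool_rot: [3.138, -0.002, 1.573]
force: [0.8, -0.4, -1.5]
width: 45.5
gripper_force: 61.7
```

```bash
python3 - <<'E'
from h import *
p=ctrl.get_image("wrist");s=ctrl.read_state();e=np.array(s["eef_pos"]);print(e,s["force"],s["tool_rot"])
b=p["img"];q=ctrl.get_image("side");r=ctrl.get_image("scene")
def crop(p,X,h=45,s=5):
    u,v=w2px(p,X).astype(int);i=np.array(p["img"])[max(v-h,0):v+h,max(u-h,0):u+h];return cv2.resize(i,(450,450),interpolation=cv2.INTER_CUBIC)
im=np.hstack([crop(q,[610,220,50]),crop(r,[610,220,50])])
cv2.imwrite("pics/c12.png",cv2.cvtColor(cv2.resize(im,(800,400)),cv2.COLOR_RGB2BGR))
E
```

```text
[610.9929175  221.65063589  72.78689901] [ 0.01100093 -0.09559033 -1.67331982] [ 3.13857185e+00 -2.13141964e-03  1.57292363e+00]
```

View pics/c12.png

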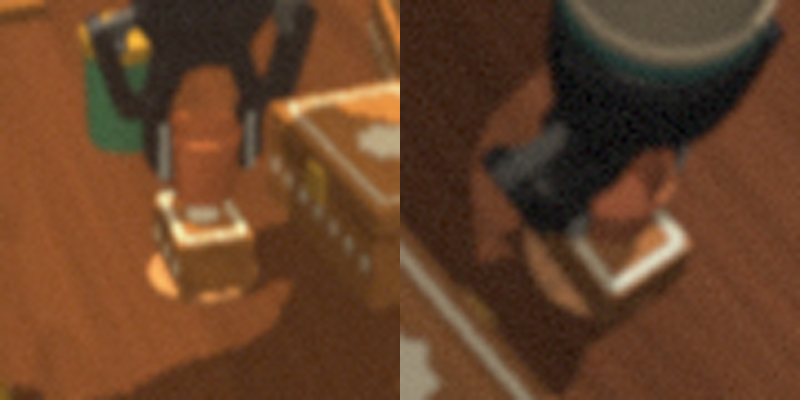

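The cup hangs centred over the lid. I apply a 2 mm correction and lower it.

Request:
{"method": "step_arm", "body": {"series": [[[0, 0, 0, -0.014, -0.006, 0.03, 1], [0, 0, 0, 0, 0, 0.025, 1], [0, 0, 0, 0, 0, 0.02, 1], [0, 0, 0, 0, 0, 0.01, 1], [0, 0, 0, 0, 0, 0, 1], [0, 0, 0, 0, 0, 0, 1], [0, 0, 0, 0, 0, 0, 1]]]}}

```text
clock: 24.4
eef_pos: [609.3, 219.4, 59.0]
tool_rot: [3.141, -0.001, 1.573]
force: [-1.7, -1.3, 4.4]
width: 45.4
gripper_force: 62.1
```

Contact (+4.4 N). Release and rise.

Request:
{"method": "step_arm", "body": {"series": [[[0, 0, 0, 0, 0, 0, 0.35], [0, 0, 0, 0, 0, 0, 0.25], [0, 0, 0, 0, 0, 0, 0.1], [0, 0, 0, 0, 0, 0, 0], [0, 0, 0, 0, 0, 0, 0], [0, 0, 0, 0, 0, 0, 0], [0, 0, 0, 0, 0, -0.1, 0], [0, 0, 0, 0, 0, -0.2, 0], [0, 0, 0, 0, 0, -0.3, 0], [0, 0, 0, 0, 0, -0.3, 0], [0, 0, 0, 0, 0, 0, 0], [0, 0, 0, 0, 0, 0, 0]]]}}

```text
clock: 25.6
eef_pos: [610.0, 219.6, 196.3]
tool_rot: [3.137, -0.003, 1.573]
force: [-0.1, -0.4, 0.4]
width: 85.5
gripper_force: 0.0
```

```bash
python3 - <<'E'
from h import *
from plan import plan
ctrl.get_image("wrist");p=ctrl.get_image("wrist");s=ctrl.read_state();print(s["eef_pos"]);save(p,"w13.png",1.2)
for k,z in dict(cup=89,trinket_box=44).items():
    for q in ctrl.recognise(p,k)[:2]: print(k,q["score"],np.round(q["centre"]),px2w(p,q["centre"],z))
plan([(442.6,115,220,1.57)],0,45)
E
```

```text
[608.63869792 218.69266486 193.44600263]
cup 0.85 [250. 189.] [608.13701207 221.98960835  89.        ]
trinket_box 0.59 [253. 145.] [610.55620376 247.42960086  44.        ]
5 [[0,0,0.001,-0.138,-0.221,-0.036,0],[0,0,0.001,-0.138,-0.221,-0.036,0],[-0.001,0,0.001,-0.138,-0.222,-0.037,0],[0,0,0.001,-0.138,-0.221,-0.037,0],[-0.001,0,0,-0.138,-0.221,-0.036,0]]
```

View pics/w13.png

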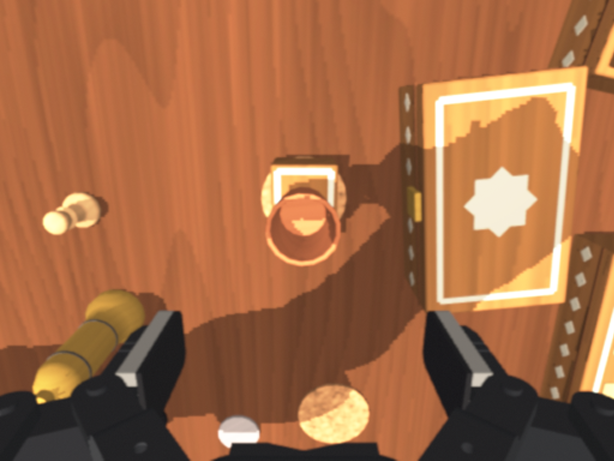

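The cup stands centred on the lid (rim at (303,229)), and the middle pad shows at (334,414). That was my 15th picture, one over the limit of 14, so from here I work from numbers only.

```bash
python3 - <<'E'
from h import *
p=ctrl.get_image("wrist")
print("pad",px2w(p,(334/1.2,413/1.2),4),"cup",px2w(p,(303/1.2,229/1.2),89))
for q in ctrl.recognise(p,"pad_a")[:3]: print(q["score"],px2w(p,q["centre"],4))
E
```

```text
pad [639.63387435   6.24350063   4.        ] cup [608.9093201  221.11906974  89.        ]
0.8 [641.76643461   4.05086388   4.        ]
0.78 [638.89525215 223.69008019   4.        ]
```

Request:
{"method": "step_arm", "body": {"series": [[[0, 0, 0, -0.138, -0.221, -0.036, 0], [0, 0, 0, -0.138, -0.221, -0.036, 0], [0, 0, 0, -0.138, -0.222, -0.037, 0], [0, 0, 0, -0.138, -0.221, -0.037, 0], [0, 0, 0, -0.138, -0.221, -0.036, 0], [0, 0, 0, 0, 0, 0, 0], [0, 0, 0, 0, 0, 0, 0], [0, 0, 0, 0, 0, 0, 0]]]}}

```text
clock: 26.7
eef_pos: [444.6, 116.0, 220.7]
tool_rot: [3.14, -0.002, 1.573]
force: [0.8, 0.8, -0.0]
width: 85.6
gripper_force: 0.0
```

```bash
cat > tip.py <<'E'
from h import *
def brass(p):
    hsv=cv2.cvtColor(np.array(p["img"]),cv2.COLOR_RGB2HSV)
    m=cv2.inRange(hsv,(20,110,50),(35,255,255));n,l,st,ce=cv2.connectedComponentsWithStats(m)
    return [(st[i].tolist(),ce[i].round(1).tolist()) for i in range(1,n) if st[i][4]>200]
E
python3 - <<'E'
from tip import *
p=ctrl.get_image("wrist");s=ctrl.read_state();print(s["eef_pos"])
for q in ctrl.recognise(p,"mill")[:2]: print(q["score"],q["centre"],px2w(p,q["centre"],60))
for z in(0,60,118):print(w2px(p,[442.6,114.5,z]))
print(brass(p))
for q in ctrl.recognise(p,"pad_a")[:3]: print(q["score"],px2w(p,q["centre"],4))
E
```

```text
[444.58083105 116.14801066 220.62340042]
0.62 [246.5, 172.5] [440.02462461 118.21444525  60.        ]
[249.81344749 162.11063587]
[249.34488507 176.48161095]
[248.69514592 196.40934051]
[([430, 19, 30, 17, 221], [439.7, 24.1]), ([231, 193, 33, 15, 315], [247.4, 199.8])]
0.95 [582.38487696 218.66752714   4.        ]
0.64 [639.73806472   5.73492081   4.        ]
```

Request:
{"method": "step_arm", "body": {"series": [[[0, 0, 0, -0.007, -0.02, 0.2, 0], [0, 0, 0, 0, 0, 0.28, 0], [0, 0, 0, 0, 0, 0.28, 0], [0, 0, 0, 0, 0, 0.2, 0], [0, 0, 0, 0, 0, 0.08, 0], [0, 0, 0, 0, 0, 0, 0], [0, 0, 0, 0, 0, 0, 0], [0, 0, 0, 0, 0, 0, 0.4], [0, 0, 0, 0, 0, 0, 0.6], [0, 0, 0, 0, 0, 0, 1], [0, 0, 0, 0, 0, 0, 1], [0, 0, 0, 0, 0, 0, 1]]]}}

```text
clock: 28.05
eef_pos: [441.0, 114.4, 65.5]
tool_rot: [3.139, -0.001, 1.573]
force: [-0.8, -0.5, 5.8]
width: 30.5
gripper_force: 59.0
```

Request:
{"method": "step_arm", "body": {"series": [[[0, 0, 0, 0, 0, 0, 1], [0, 0, 0, 0, 0, 0, 1]]]}}

```text
clock: 28.25
eef_pos: [441.0, 114.4, 65.5]
tool_rot: [3.139, -0.001, 1.573]
force: [-1.7, -1.3, 6.7]
width: 30.8
gripper_force: 59.0
```

Request:
{"method": "step_arm", "body": {"series": [[[0, 0, 0, 0, 0, -0.1, 1], [0, 0, 0, 0, 0, -0.25, 1], [0, 0, 0, 0, 0, -0.3, 1], [0, 0, 0, 0, 0, -0.25, 1], [0, 0, 0, 0, 0, -0.1, 1], [0, 0, 0, 0, 0, 0, 1], [0, 0, 0, 0, 0, 0, 1]]]}}

```text
clock: 28.95
eef_pos: [439.8, 113.5, 214.1]
tool_rot: [-3.142, -0.0, 1.573]
force: [-0.1, -1.1, -4.7]
width: 30.3
gripper_force: 60.8
```

```bash
python3 - <<'E'
from plan import *
plan([(640,-75,215,1.57)],1,45)
E
```

```text
7 [[0,0,0.001,-0.18,0.19,-0.001,1],[0,0,0,-0.18,0.19,-0.001,1],[0,0,0.001,-0.18,0.191,-0.001,1],[0,0,0,-0.179,0.191,-0.001,1],[0,0,0.001,-0.18,0.19,-0.001,1],[0,0,0,-0.179,0.191,-0.001,1],[0,-0.001,0.001,-0.179,0.191,-0.001,1]]
```

Request:
{"method": "step_arm", "body": {"series": [[[0, 0, 0.001, -0.18, 0.19, -0.001, 1], [0, 0, 0, -0.18, 0.19, -0.001, 1], [0, 0, 0.001, -0.18, 0.191, -0.001, 1], [0, 0, 0, -0.179, 0.191, -0.001, 1], [0, 0, 0.001, -0.18, 0.19, -0.001, 1], [0, 0, 0, -0.179, 0.191, -0.001, 1], [0, 0, 0.001, -0.179, 0.191, -0.001, 1], [0, 0, 0, 0, 0, 0, 1], [0, 0, 0, 0, 0, 0, 1], [0, 0, 0, 0, 0, 0, 1], [0, 0, 0, 0, 0, 0, 1]]]}}

```text
clock: 30.05
eef_pos: [639.8, -72.7, 215.0]
tool_rot: [-3.141, -0.002, 1.572]
force: [-0.6, -0.1, -4.0]
width: 30.2
gripper_force: 61.3
```

```bash
python3 - <<'E'
from tip import *
for _ in range(2):
    p=ctrl.get_image("wrist");s=ctrl.read_state();print(s["eef_pos"])
    for q in ctrl.recognise(p,"pad_a")[:3]: print(q["score"],q["centre"],px2w(p,q["centre"],4))
# cork segmentation near the detection
u,v=map(int,w2px(p,[640.5,4,4]));im=np.array(p["img"])
lab=cv2.cvtColor(im,cv2.COLOR_RGB2LAB);g=cv2.GaussianBlur(lab[...,0],(5,5),0)
x0,y0=max(u-60,0),max(v-60,0);c=g[y0:v+60,x0:u+60]
t,m=cv2.threshold(c,0,255,cv2.THRESH_OTSU);n,l,st,ce=cv2.connectedComponentsWithStats(m);i=1+np.argmax(st[1:,4])
print(t,u,v,st[i]+[x0,y0,0,0,0],ce[i]+[x0,y0],px2w(p,ce[i]+[x0,y0],4))
e=s["eef_pos"]
for z in(-55,-30,50):print(z,w2px(p,[e[0],e[1],e[2]+z]))
print(brass(p))
E
```

```text
[640.09794237 -72.82794779 215.35946912]
0.6 [253.8, 86.6] [641.22473635   3.26125333   4.        ]
[640.52025229 -73.36149031 215.84538361]
0.6 [251.8, 82.1] [640.11490662   6.86685584   4.        ]
195.0 252 85 [ 216   48   72   75 4219] [251.62502963  85.29414553] [639.94662663   3.89411334   4.        ]
-55 [251.55250619 218.75998519]
-30 [251.38159719 235.90137618]
50 [250.34939561 339.42647274]
[([475, 0, 37, 162, 903], [494.8, 70.4]), ([477, 61, 35, 163, 1756], [499.1, 170.6]), ([465, 227, 47, 21, 674], [489.9, 238.1]), ([236, 337, 35, 29, 802], [253.3, 351.3])]
```

Request:
{"method": "step_arm", "body": {"series": [[[0, 0, 0, 0.15, -0.003, 0.1, 1], [0, 0, 0, 0.21, 0, 0.15, 1], [0, 0, 0, 0.153, 0, 0.2, 1], [0, 0, 0, 0, 0, 0.2, 1], [0, 0, 0, 0, 0, 0.15, 1], [0, 0, 0, 0, 0, 0.09, 1], [0, 0, 0, 0, 0, 0, 1], [0, 0, 0, 0, 0, 0, 1], [0, 0, 0, 0, 0, 0, 1], [0, 0, 0, 0, 0, 0, 1]]]}}

```text
clock: 31.25
eef_pos: [641.6, 3.1, 83.8]
tool_rot: [3.138, -0.002, 1.57]
force: [-0.6, 0.5, -4.1]
width: 30.2
gripper_force: 61.2
```

Request:
{"method": "step_arm", "body": {"series": [[[0, 0, 0, 0.004, -0.008, 0.03, 1], [0, 0, 0, 0, 0, 0.025, 1], [0, 0, 0, 0, 0, 0.02, 1], [0, 0, 0, 0, 0, 0.02, 1], [0, 0, 0, 0, 0, 0, 1], [0, 0, 0, 0, 0, 0, 1], [0, 0, 0, 0, 0, 0, 1]]]}}

```text
clock: 31.95
eef_pos: [639.3, 3.6, 69.6]
tool_rot: [3.14, -0.001, 1.57]
force: [-4.0, -1.1, 9.5]
width: 30.1
gripper_force: 62.7
```

Request:
{"method": "step_arm", "body": {"series": [[[0, 0, 0, 0, 0, 0, 0.55], [0, 0, 0, 0, 0, 0, 0.4], [0, 0, 0, 0, 0, 0, 0.2], [0, 0, 0, 0, 0, 0, 0], [0, 0, 0, 0, 0, 0, 0], [0, 0, 0, 0, 0, 0, 0], [0, 0, 0, 0, 0, -0.1, 0], [0, 0, 0, 0, 0, -0.25, 0], [0, 0, 0, 0, 0, -0.3, 0], [0, 0, 0, 0, 0, -0.3, 0], [0, 0, 0, 0, 0, -0.2, 0], [0, 0, 0, 0, 0, 0, 0]]]}}

```text
clock: 33.15
eef_pos: [642.3, 4.5, 247.3]
tool_rot: [3.13, -0.002, 1.57]
force: [-0.2, -0.2, -0.1]
width: 85.6
gripper_force: 0.0
```

Request:
{"method": "step_arm", "body": {"series": [[[0, 0, 0, -0.3, 0, 0, 0], [0, 0, 0, -0.3, 0, 0, 0], [0, 0, 0, 0, 0, 0, 0], [0, 0, 0, 0, 0, 0, 0], [0, 0, 0, 0, 0, 0, 0]]]}}

```text
clock: 33.65
eef_pos: [639.0, -85.0, 240.5]
tool_rot: [3.141, -0.003, 1.572]
force: [0.1, 0.0, -0.2]
width: 85.5
gripper_force: 0.0
```

```bash
python3 - <<'E'
from tip import *
p=ctrl.get_image("wrist");s=ctrl.read_state();print(s["eef_pos"],s["width"])
Z=dict(mill=60,bell=50,trinket_box=20,cup=66,casket=35,lantern=74,pad_a=4)
for k in("mill","pad_a"):
    for q in ctrl.recognise(p,k)[:2]: print(k,q["score"],q["centre"],px2w(p,q["centre"],Z[k]))
print([w2px(p,[640,4,z]) for z in(4,64,122)],brass(p))
P=[ctrl.get_image(n) for n in("scene","side")]
for k in Z:
    o=[(c,ctrl.recognise(c,k)) for c in P]
    o=[(c,r[0]["centre"]) for c,r in o if r]
    print(k,[np.round(u).tolist() for c,u in o],[px2w(c,u,Z[k]).round() for c,u in o],tri(o).round() if len(o)==2 else "")
E
```

```text
[639.0770069  -84.57080171 240.59338486] 85.60196112745724
mill 0.79 [252.8, 71.9] [639.75000205   3.73147388  60.        ]
pad_a 0.93 [234.6, 63.7] [621.01222025  13.30944669   4.        ]
pad_a 0.77 [227.1, 284.6] [ 607.81805387 -247.22886268    4.        ]
[array([253.04338113,  73.32501017]), array([253.08723129,  71.42945007]), array([253.14898716,  68.75985981])] [([465, 0, 30, 137, 673], [480.1, 59.6]), ([466, 0, 46, 204, 2769], [494.6, 130.7]), ([235, 53, 35, 37, 1015], [251.6, 71.0]), ([475, 210, 37, 17, 596], [493.5, 218.0]), ([279, 267, 80, 117, 4089], [321.4, 337.0]), ([190, 281, 32, 53, 729], [203.1, 308.6])]
mill [[231.0, 209.0], [288.0, 182.0]] [array([647.,   9.,  60.]), array([630., -11.,  60.])] [640.   3.  47.]
bell [[197.0, 132.0], [315.0, 282.0]] [array([ 595., -250.,   50.]), array([ 580., -284.,   50.])] [ 588. -269.   29.]
trinket_box [[298.0, 290.0], [255.0, 152.0]] [array([624., 230.,  20.]), array([612., 197.,  20.])] [619. 225.   2.]
cup [[302.0, 268.0], [253.0, 132.0]] [array([603., 208.,  66.]), array([615., 230.,  66.])] [608. 211.  77.]
casket [[252.0, 324.0], [298.0, 136.0]] [array([741., 238.,  35.]), array([751., 226.,  35.])] [747. 234.  32.]
lantern [[154.0, 150.0], [378.0, 254.0]] [array([ 719., -233.,   74.]), array([ 701., -276.,   74.])] [ 716. -257.   49.]
pad_a [[236.0, 227.0], [324.0, 304.0]] [array([647.,  25.,   4.]), array([ 594., -300.,    4.])] [ 638. -127. -237.]
```

```bash
python3 -c "
from cell import ctrl
print(ctrl.finish_job())"
```

```text
the job is handed in; nothing more can be done
None
```

I set all four pieces down centred on their places and handed the job in after about 34 s on the robot clock; my measurements showed no problem, but no verdict came back, and I viewed 15 pictures against the limit of 14.

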